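Load two spools on the winder spindle and cap it

TASK

Load the winder spindle from the rack: slide the long empty spool on first and press it back against the rubber-faced stop, then the short empty spool until it presses the long one against the stop, then the black end cap over the end of the spindle. Press the cap on until both spools are clamped between it and the rubber stop with no gaps, gently enough not to strain the spindle (the stop's place on the spindle is not known, so feel for it), let go, and leave the other things where they are.

Things in the scene. Friction and masses are not known exactly. Their poses are not given: they have to be found in the camera images.
- stand: Fixed winder stand: base plate 227 x 80 x 10 mm, at its +x end a grey housing 66 x 76 mm, 88 mm high, from which a level steel spindle, diameter 12 mm, axis 65 mm above the table, points to the stand's -x. Origin on the table under mid-spindle; tip at x = -77 mm, housing face at x = +66 mm. Slender: more than 35 N on it in all (push, side load and spring squeeze) strains it.
- spindle_tip (a point): The round-nosed free end of the spindle (nose radius 6 mm), on its axis; +x runs along the spindle to the housing, z up. From 4 to 38 mm behind the tip two bowed leaf springs with ramped ends stand out of its left and right sides, 16 mm over both; they give inward and drag with roughly 3 to 9 N on a hole sliding over them, also when the part is not home yet.
- stop: Stop on the spindle: a clamped dark collar 32 mm across with a rubber face to the tip. The point given is its fixed seat 140 mm behind the tip, NOT the face, which is 106 to 116 mm behind the tip, elsewhere each time, and not measured. Rubber gives 1 mm per 3 N, 6 mm at most, then is hard. Home = the stop is pressed with about 5 to 12 N over and above the springs' drag.
- spool_long_centre (a point): Centre of the long empty spool, white plastic, 80 g: 50 mm long, two flanges 44 mm across and 4 mm thick at its ends, between them a drum 36 mm across; a hole 14 mm in diameter all along its own x axis. It lies on the rack with its axis level, in any of three places. Best gripped across the drum from above.
- spool_short_centre (a point): Centre of the short empty spool: as the long one but 36 mm long (28 mm of drum between the flanges). 60 g.
- end_cap_centre (a point): Centre of the black round end cap, 60 g: 36 mm across, 42 mm long along its own x axis, closed and bevelled at the -x end; a blind hole 14 mm in diameter and 37 mm deep opens in the flat +x end. On the rack its axis lies 50 mm above the table. When all is home 20 to 35 mm of the spindle is inside it.
- rack: Fixed wooden rest: foot 205 x 62 x 8 mm, on it a V trough 195 mm long, 25 mm wide, along its own x axis, top edge 38 mm above the table. It holds spools and cap end to end, centres 65 mm apart, in any order, their x axes along the rack's (hole of the cap to +x), the spools' axes 55 mm above the table. Origin on the table under its middle.
- suture_carton: Small carton 54 x 80 x 26 mm lying on the table between rack and stand; bystander. Origin: centre of its underside.
- screw_cap: Black screw cap 34 mm across, 22 mm high, on the table between rack and stand; no part of the job. Origin: centre of its underside.
- full_spool: Standing spool full of white thread, 45 mm across, 61 mm high, to the right of the stand; no part of the job. Origin: centre of its underside.
Mind the look-alikes: they are no part of the job. What is shaped like the part that bears end_cap_centre but red is not meant.

How it is judged:
By the outcome, as a careful person would: the job done as asked, in the order asked, and still so for the second after the job is handed in, with the robot touching nothing.
It also fails if it takes over 72 s, if anything falls off the work surface, if the arm or the gripper's body presses on something with over 40 N, if the wrist force passes 120 N, or if a joint passes its speed limit or range.

ROBOT

A 6-joint arm with a two-finger parallel gripper is mounted at the origin on the work surface; the furniture and walls round the work are solid. World frame = base frame: x ahead of the robot, y to its left, z up, the work surface at z = 0. Lengths are in m, angles in rad, forces in N, time in s.
With the tool pointing down it reaches from about 0.325 to 0.85 m from the base axis. Payload 15.5 kg.
Tool frame: the origin (TCP) lies on the centre line of the jaws, within the pads' length; the fingertips stand 22 mm ahead of it and the grasp point (between the pads) lies 3 mm ahead of it; z points along the fingers, y is the line along which they close (so a half turn about z gives the same grasp; the last joint's range is limited). The gripper opens to 91 mm and grips with 3 to 60 N. Pads are 32 mm wide; open, the fingers measure 118 mm over their backs; the gripper's body (76 mm by 178 mm) begins 60 mm behind the grasp point.
Start: joints at [1.018, 0.494, 1.345, -0, 1.302, -0.096], TCP at [0.276, 0.561, 0.197] pointing down, gripper open.
Joint ranges: [-2.91, 2.91], [-0.82, 2.16], [0.22, 2.67], [-1.22, 4.37], [0.12, 2.79], [-3.08, 3.08]. Speed limits (rad/s): [1.89, 1.89, 2.57, 3.01, 3.01, 3.01].

INTERFACE

Orientations are given as a rotation vector (axis times angle).
In Python, from bench import telemetry, vision, sign_off gives the robot as it stands.
- The arm moves only by the shell command python3 -m pendant 'ROWS' [FORCE]. ROWS is JSON, a list of rows, each an object with "delta_pos": the shift along the world's x, y, z in m, a list of three; "rotation": the turn, a rotation vector about the world's x, y, z in degrees, a list of three; "gripper": the finger opening in m, from 0 to 0.0912. In form: [{"delta_pos": [tx, ty, tz], "rotation": [wx, wy, wz], "gripper": gripper}, ...]. A call has exactly 10 rows; each row is the pose to reach, as a shift and turn from the pose commanded when the call began; what a row does not reach only later rows make up. A row lasts 1/10 s, in which the tool goes at most 50 mm and 8.59 degrees, less where a joint would pass 70% of its speed; a pose out of reach is approached as far as the arm can. A call with a gripper value outside its range is refused whole. The fingers move at their own pace and stop on an object; FORCE is the grip in N (left out, the last holds). Time passes only in rows, so rows that repeat a pose let the fingers close, or fill a call up. It gives the time, the measured TCP pose, the force, the opening and the grip force at its end, in the units of the state.
- telemetry.read_state(): the state, without advancing time (a new reading comes with each control period).
- vision.grab_frame(name): name is "side" or "top"; returns the picture (400x640x3 uint8, red, green, blue); there is no depth.
- vision.camera_model(name): a dict with "vertical_fov" (degrees; the focal length in pixels is half the picture's height over the tangent of half this angle, whatever the lens; pixels are square), "cx", "cy" (the principal point, pixels), "k1" (the pictures are not rectified: a ray, as slopes to the right and down, at radius r is drawn at 1 + k1 r^2 times it, then the intrinsics apply), "origin" and "rotation" of the camera in the world. Camera axes: x right, y up, looking along -z (the intrinsics and any distortion apply to the point x, -y, -z); pixel columns grow to the right and rows downward; lengths in m; the calibration is good to about 2 mm. A picture is of the moment at which its call begins. camera_model takes no time and is no camera call.
- sign_off(): hands the job in; it is judged then, once.
The state is a dict: "time": time; "joint_pos": joint angles; "joint_velocities": joint speeds; "tau": joint torques, N m; "tcp_pos": TCP position; "ee_rot": TCP orientation; "contact_force": force on the tool from outside, world axes, zero at the start; "moment": the same for the moment, N m; "width": finger opening in m; "gripper_force": force on a finger pad.
Only numpy, scipy, OpenCV 4.12 (cv2) and the standard library are available. Lean on these libraries where they do the work, as an engineer would, in place of code of your own. Each camera call takes 0.05 s, during which the arm holds its last target. There are 200 camera calls.

## Working session

There is one attempt and no reset: what is moved stays moved. The work goes in short steps, Python scripts to look and compute and a shell command to move; the robot and the scene stay as the last step left them, time stands still between calls to the robot, and variables do not carry over. Pictures are saved under pics/ and viewed, at most 10 in all, crops included, and the job is handed in when it is done.

```bash
ls; mkdir -p pics
python3 - <<'E'
from bench import telemetry, vision
import cv2
for n in("side","top"):
    cv2.imwrite(f"pics/{n}0.png",vision.grab_frame(n)[:,:,::-1]); print(n,vision.camera_model(n))
print(telemetry.read_state())
E
```

```text
pics
side {'vertical_fov': 48.055578478627595, 'cx': 318.88206584496817, 'cy': 198.74159006865608, 'k1': -0.004835113600329142, 'origin': array([0.39832765, 1.23380286, 0.57825531]), 'rotation': array([ 0.12473145, -1.70752877, -2.54592499])}
top {'vertical_fov': 52.94116320665478, 'cx': 315.22926583550725, 'cy': 201.43028459369987, 'k1': -0.08425503215762725, 'origin': array([ 0.36721523, -0.03536035,  0.99017991]), 'rotation': array([ 0.14533134, -0.14776244, -1.54380148])}
{'time': 0.1, 'joint_pos': array([ 1.01850372e+00,  4.94111055e-01,  1.34604569e+00, -1.71521992e-05,
        1.30249046e+00, -9.55421876e-02]), 'joint_velocities': array([-7.60303639e-04, -2.24784090e-05, -2.77821049e-03, -3.46186871e-04,
       -8.10985036e-04, -4.48926507e-04]), 'tau': array([ 4.47459579e-04, -8.80219102e+01, -3.82535934e+01,  7.10460311e-02,
        4.83635743e-02, -5.75278773e-05]), 'tcp_pos': array([0.27549075, 0.56062359, 0.19611206]), 'ee_rot': array([-7.11162064e-01, -3.05971242e+00,  1.57844789e-03]), 'contact_force': array([0.08865633, 0.77572099, 0.51838901]), 'moment': array([ 0.01028599, -0.02123468, -0.04639621]), 'gripper_force': 0.0, 'width': 0.09117313459835742}
```

View pics/top0.png

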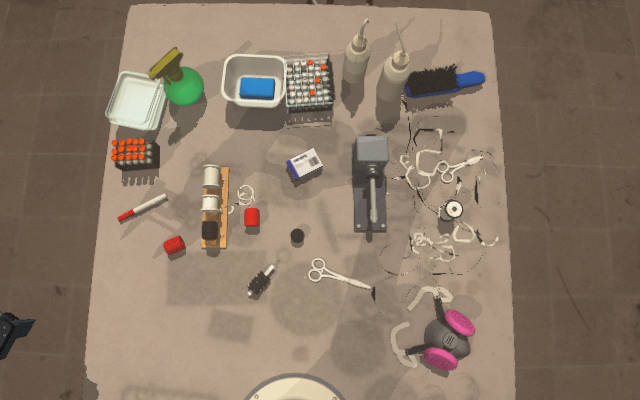

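View pics/side0.png

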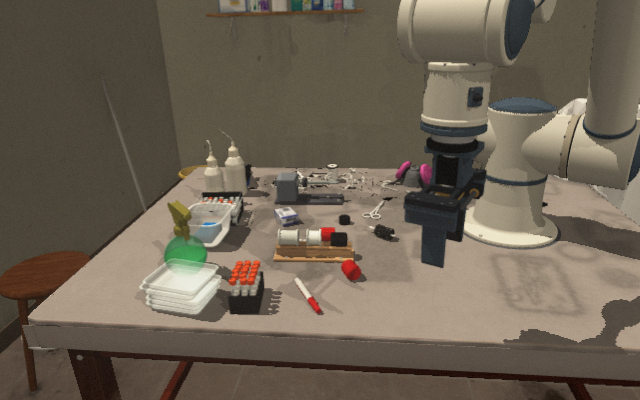

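```bash
cat > h.py <<'E'
import numpy as np, cv2
from bench import telemetry, vision
from scipy.spatial.transform import Rotation as R
def cam(n):
    m=vision.camera_model(n); f=200/np.tan(np.radians(m["vertical_fov"]/2))
    K=np.array([[f,0,m["cx"]],[0,f,m["cy"]],[0,0,1]]); return K,np.array([m["k1"],0,0,0,0.]),np.array(m["origin"]),R.from_rotvec(m["rotation"]).as_matrix()
def ray(n,uv):
    K,d,o,M=cam(n); p=cv2.undistortPoints(np.array(uv,float).reshape(-1,1,2),K,d)[:,0]
    return o,np.c_[p[:,0],-p[:,1],-np.ones(len(p))]@M.T
def onz(n,uv,z):
    o,r=ray(n,uv); return o+r*((z-o[2])/r[:,2])[:,None]
def proj(n,P):
    K,d,o,M=cam(n); q=(np.atleast_2d(P)-o)@M; q=q*[1,-1,-1]
    return cv2.projectPoints(q,np.zeros(3),np.zeros(3),K,d)[0][:,0]
E
python3 - <<'E'
from h import *
t=cv2.imread("pics/top0.png"); s=cv2.imread("pics/side0.png")
a=cv2.resize(t[155:255,190:270],None,fx=5,fy=5,interpolation=cv2.INTER_CUBIC)
b=cv2.resize(t[130:235,345:395],None,fx=5,fy=5,interpolation=cv2.INTER_CUBIC)
c=np.zeros((530,660,3),np.uint8); c[:500,:400]=a; c[:525,405:655]=b; cv2.imwrite("pics/c1.png",c)
a=cv2.resize(s[220:270,265:365],None,fx=6,fy=6,interpolation=cv2.INTER_CUBIC)
b=cv2.resize(s[165:210,265:365],None,fx=6,fy=6,interpolation=cv2.INTER_CUBIC)
cv2.imwrite("pics/c2.png",np.vstack([a,b]))
E
```

```text
(no output)
```

View pics/c1.png

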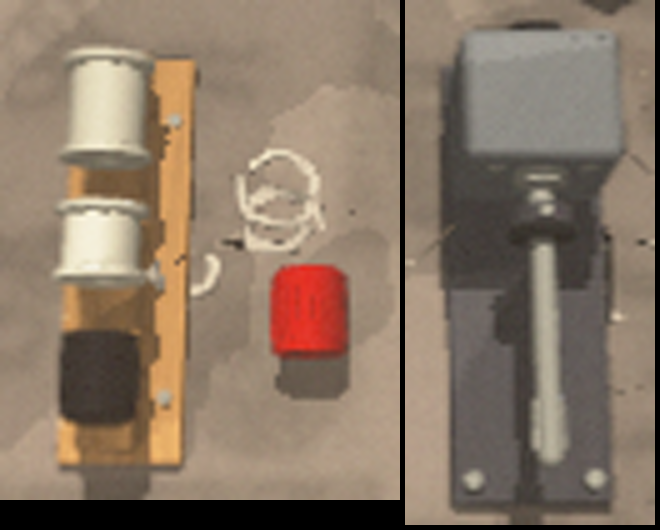

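View pics/c2.png

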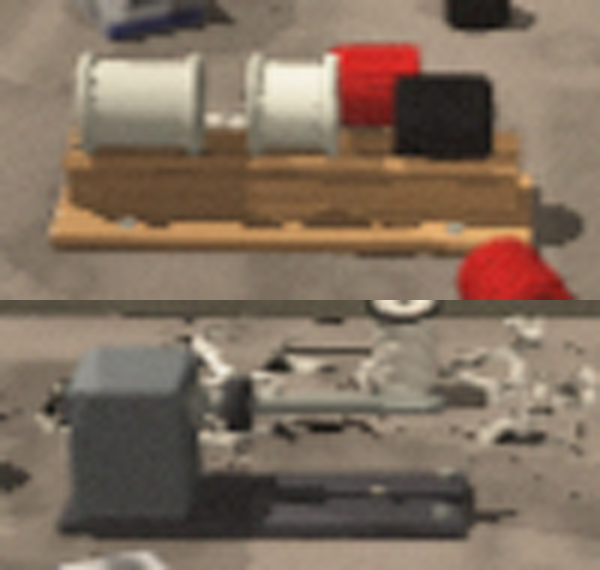

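Run:
```python
from h import *
def rows(mask,r0,r1,c0,c1,z):
    out=[]
    for v in range(r0,r1):
        c=np.where(mask[v,c0:c1])[0]
        if len(c): out.append((c0+c.mean(),v,len(c)))
    return np.array(out)
t=cv2.imread("pics/top0.png").astype(int); b,g,r=t[...,0],t[...,1],t[...,2]; mx=t.max(2); mn=t.min(2)
# spools: bright & low saturation inside rack
w=(mn>125)&(mx-mn<55); k=(mx<75)
for nm,m,r0,r1,z in(("long",w,163,189,.055),("short",w,194,214,.055),("cap",k,219,241,.050)):
    o=rows(m,r0,r1,200,222,z); P=onz("top",o[:,:2],z)
    print(nm); 
    for a,p in zip(o,P): print(np.round(a,1),np.round(p*1000,1),end="; ")
    print()
# spindle: lighter than base
m=(mn>95)
o=rows(m,172,226,365,380,.065); P=onz("top",o[:,:2],.065)
print("spindle"); 
for a,p in zip(o,P): print(np.round(a,1),np.round(p[:2]*1000,1),end="; ")
i=(o[:,1]>182)&(o[:,1]<218); print(np.polyfit(P[i,0],P[i,1],1))
```

```text
long
[210. 164.   9.] [631.  222.4  55. ]; [211. 165.  15.] [628.6 219.7  55. ]; [211.1 166.    7. ] [626.1 219.2  55. ]; [210.1 167.    7. ] [623.5 221.5  55. ]; [210. 168.  11.] [621.  221.6  55. ]; [211. 169.  13.] [618.6 219.   55. ]; [210.5 170.   14. ] [616. 220.  55.]; [210.5 171.   14. ] [613.5 219.9  55. ]; [210.5 172.   14. ] [611.  219.7  55. ]; [210.5 173.   14. ] [608.5 219.5  55. ]; [210.5 174.   14. ] [606.1 219.3  55. ]; [210.5 175.   14. ] [603.6 219.1  55. ]; [210.5 176.   14. ] [601.1 218.9  55. ]; [210.5 177.   14. ] [598.6 218.8  55. ]; [210.5 178.   14. ] [596.1 218.6  55. ]; [210.5 179.   14. ] [593.7 218.4  55. ]; [210. 180.  15.] [591.2 219.4  55. ]; [210. 181.  15.] [588.7 219.2  55. ]; [209.5 182.   14. ] [586.2 220.3  55. ]; [209.5 183.   14. ] [583.7 220.1  55. ]; [209.5 184.   16. ] [581.3 219.9  55. ]; [211.5 185.    6. ] [578.9 214.9  55. ]; 
short
[208.5 194.    2. ] [556.7 220.6  55. ]; [208.5 195.   16. ] [554.3 220.4  55. ]; [209.3 196.    9. ] [551.9 218.2  55. ]; [208.2 197.    9. ] [549.4 220.7  55. ]; [209. 198.  13.] [547.  218.7  55. ]; [209.
[... 2123 characters left out ...]
373. 204.   5.] [ 539.4 -170.6]; [373. 205.   5.] [ 537.  -170.5]; [373. 206.   5.] [ 534.6 -170.5]; [373. 207.   5.] [ 532.2 -170.5]; [373.5 208.    6. ] [ 529.9 -171.7]; [373.5 209.    6. ] [ 527.5 -171.7]; [373. 210.   7.] [ 525.1 -170.5]; [373.5 211.    8. ] [ 522.7 -171.7]; [373. 212.   7.] [ 520.3 -170.5]; [373.5 213.    8. ] [ 518.  -171.6]; [373.5 214.    8. ] [ 515.6 -171.6]; [373.5 215.    8. ] [ 513.3 -171.6]; [373.5 216.    8. ] [ 510.9 -171.6]; [373.5 217.    8. ] [ 508.6 -171.6]; [373.5 218.    8. ] [ 506.2 -171.6]; [373.5 219.    8. ] [ 503.8 -171.6]; [374. 220.   5.] [ 501.5 -172.7]; [374. 221.   5.] [ 499.2 -172.7]; [374. 222.   3.] [ 496.8 -172.7]; [ 0.02385289 -0.18374429]
```

Run:
```python
from h import *
def tri(a,b):
    o1,r1=ray("top",[a]); o2,r2=ray("side",[b]); r1,r2=r1[0],r2[0]
    s=np.linalg.lstsq(np.c_[r1,-r2],o2-o1,rcond=None)[0]; p,q=o1+s[0]*r1,o2+s[1]*r2
    return np.round((p+q)/2*1000,1),np.round(np.linalg.norm(p-q)*1000,1)
print("tip",tri((374,222.7),(338.5,181.8)))
print("long",tri((210.5,175),(288.5,237.2)),"short",tri((209.2,202),(313.7,237.3)),"cap",tri((209.5,230.2),(339,239)))
print("rack foot right edge",onz("top",[(228.8,167),(227.,248)],.008))
print("foot side edge",onz("side",[(265+52/6,220+245/6),(265+532/6,220+247/6)],.0))
print("base near corners",onz("top",[(345+47/5,130+510/5),(345+203/5,130+510/5)],.01),"right edge",onz("top",[(386.2,200),(386.3,230)],.01))
print("base side edge",onz("side",[(265+65/6,165+235/6),(265+470/6,165+235/6)],.0))
print("spool ends z77",onz("top",[(211,163.6),(210,185),(209,194.3),(209,209)],.077))
print(proj("top",[[.43,.215,.08]]))
```

```text
tip (array([ 496. , -173.1,   62.1]), np.float64(0.8))
long (array([601.6, 219.2,  53.4]), np.float64(4.7)) short (array([535.8, 217.6,  53.9]), np.float64(3.3)) cap (array([470.2, 213.8,  48.6]), np.float64(1.0))
rack foot right edge [[0.63731291 0.1865293  0.008     ]
 [0.43251552 0.17838539 0.008     ]]
foot side edge [[0.63525603 0.25027644 0.        ]
 [0.43127784 0.23953516 0.        ]]
base near corners [[ 0.47874914 -0.13255026  0.01      ]
 [ 0.48031499 -0.20940731  0.01      ]] right edge [[ 0.56047733 -0.21170464  0.01      ]
 [ 0.48529194 -0.21118228  0.01      ]]
base side edge [[ 0.70259635 -0.11905162  0.        ]
 [ 0.47811643 -0.12889449  0.        ]]
spool ends z77 [[0.62586066 0.21399769 0.077     ]
 [0.57384758 0.21255676 0.077     ]
 [0.55156349 0.21331212 0.077     ]
 [0.51682216 0.21083657 0.077     ]]
[[204.27879106 246.37901401]]
```

```bash
python3 -m pendant '[{"delta_pos":[0.04,-0.04,0],"rotation":[0,0,6],"gripper":0.07},{"delta_pos":[0.07,-0.075,0],"rotation":[0,0,14],"gripper":0.07},{"delta_pos":[0.105,-0.11,0],"rotation":[0,0,22],"gripper":0.07},{"delta_pos":[0.14,-0.145,0],"rotation":[0,0,28.8],"gripper":0.07},{"delta_pos":[0.175,-0.18,0],"rotation":[0,0,28.8],"gripper":0.07},{"delta_pos":[0.21,-0.215,0],"rotation":[0,0,28.8],"gripper":0.07},{"delta_pos":[0.245,-0.25,0],"rotation":[0,0,28.8],"gripper":0.07},{"delta_pos":[0.28,-0.285,-0.01],"rotation":[0,0,28.8],"gripper":0.07},{"delta_pos":[0.305,-0.32,-0.02],"rotation":[0,0,28.8],"gripper":0.07},{"delta_pos":[0.3245,-0.3415,-0.03],"rotation":[0,0,28.8],"gripper":0.07}]' 12
python3 -m pendant '[{"delta_pos":[0,0,0],"rotation":[0,0,0],"gripper":0.07},{"delta_pos":[0,0,0],"rotation":[0,0,0],"gripper":0.07},{"delta_pos":[0,0,0],"rotation":[0,0,0],"gripper":0.07},{"delta_pos":[0,0,0],"rotation":[0,0,0],"gripper":0.07},{"delta_pos":[0,0,0],"rotation":[0,0,0],"gripper":0.07},{"delta_pos":[0,0,0],"rotation":[0,0,0],"gripper":0.07},{"delta_pos":[0,0,0],"rotation":[0,0,0],"gripper":0.07},{"delta_pos":[0,0,0],"rotation":[0,0,0],"gripper":0.07},{"delta_pos":[0,0,0],"rotation":[0,0,0],"gripper":0.07},{"delta_pos":[0,0,0],"rotation":[0,0,0],"gripper":0.07}]'
python3 - <<'E'
from h import *
s=telemetry.read_state(); M=R.from_rotvec(s["ee_rot"]).as_matrix(); print(s["tcp_pos"],M.round(4),s["contact_force"],s["time"])
t=vision.grab_frame("top");v=vision.grab_frame("side"); a=cv2.resize(t[110:260,160:310],None,fx=3,fy=3,interpolation=2);b=cv2.resize(v[150:300,230:346],None,fx=3,fy=3,interpolation=2)
cv2.imwrite("pics/c3.png",np.hstack([a,b])[:,:,::-1])
E
```

```text
time: 1.1
tcp_pos: [0.6018, 0.2164, 0.1659]
ee_rot: [0.069, -3.141, 0.001]
contact_force: [-0.1, 1.4, -0.1]
width: 0.0702
gripper_force: 0.0
time: 2.1
tcp_pos: [0.6001, 0.2194, 0.1666]
ee_rot: [0.072, -3.141, 0.0]
contact_force: [0.1, 0.1, 0.8]
width: 0.0699
gripper_force: 0.0
[0.60014833 0.21940787 0.16658483] [[-9.99e-01 -4.58e-02 -1.00e-04]
 [-4.58e-02  9.99e-01 -0.00e+00]
 [ 1.00e-04 -0.00e+00 -1.00e+00]] [0.09205398 0.08790712 0.84601781] 2.1
```

View pics/c3.png

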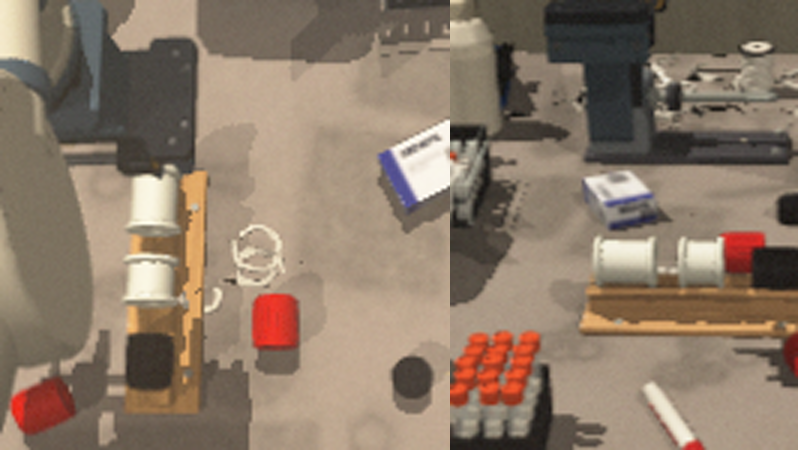

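```bash
python3 -m pendant '[{"delta_pos":[0,0,-0.03],"rotation":[0,0,0],"gripper":0.07},{"delta_pos":[0,0,-0.06],"rotation":[0,0,0],"gripper":0.07},{"delta_pos":[0,0,-0.09],"rotation":[0,0,0],"gripper":0.07},{"delta_pos":[0,0,-0.1085],"rotation":[0,0,0],"gripper":0.07},{"delta_pos":[0,0,-0.1085],"rotation":[0,0,0],"gripper":0.07},{"delta_pos":[0,0,-0.1085],"rotation":[0,0,0],"gripper":0.05},{"delta_pos":[0,0,-0.1085],"rotation":[0,0,0],"gripper":0.039},{"delta_pos":[0,0,-0.1085],"rotation":[0,0,0],"gripper":0.037},{"delta_pos":[0,0,-0.1085],"rotation":[0,0,0],"gripper":0.035},{"delta_pos":[0,0,-0.1085],"rotation":[0,0,0],"gripper":0.03}]' 20
```

```text
time: 3.2
tcp_pos: [0.6004, 0.2195, 0.0587]
ee_rot: [-0.072, 3.14, 0.0]
contact_force: [0.5, 0.0, -0.1]
width: 0.0332
gripper_force: 0.0
```

Run:
```python
from h import *
s=telemetry.read_state(); print(s["width"],s["gripper_force"],s["tcp_pos"])
t=vision.grab_frame("top");v=vision.grab_frame("side"); a=cv2.resize(t[130:260,170:300],None,fx=3,fy=3,interpolation=2);b=cv2.resize(v[180:310,240:376],None,fx=3,fy=3,interpolation=2)
cv2.imwrite("pics/c4.png",np.hstack([a,b])[:,:,::-1])
```

```text
0.03316217695708715 0.0 [0.60041502 0.21948498 0.05865034]
```

View pics/c4.png

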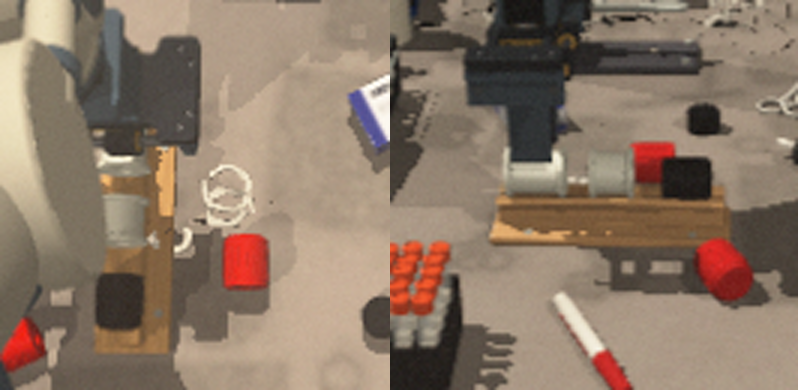

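Run:
```python
from h import *
f=lambda p:((proj("side",p)-[240,180])*3+[390,0]).round(0)
y=.2195
print(f([[.6,y+.0166+.014,z] for z in(.0367,.055,.08,.118)]),"far",f([[.6,y-.0166-.014,z] for z in(.0367,.055,.08)]))
print("spool top/bot/",f([[.6,y,.077],[.6,y,.033],[.575,y,.055],[.625,y,.055]]))
```

```text
[[529. 206.]
 [528. 186.]
 [527. 159.]
 [524. 118.]] far [[541. 172.]
 [540. 154.]
 [539. 128.]]
spool top/bot/ [[533. 146.]
 [536. 192.]
 [563. 170.]
 [506. 169.]]
```

Run:
```python
from h import *
f=lambda p:((proj("side",p)-[230,150])*3+[450,0]).round(0)
y=.2194
print("c3 near",f([[.6,y+.035+s,.1446] for s in(0,.014)]),"far",f([[.6,y-.035-s,.1446] for s in (0,.014)]))
i=cv2.imread("pics/c4.png"); print(i[150:215:4,530].tolist()); print(i[150:215:4,510].tolist())
```

```text
c3 near [[611. 180.]
 [608. 187.]] far [[626. 147.]
 [629. 141.]]
[[53, 51, 49], [53, 52, 52], [47, 44, 41], [98, 109, 111], [166, 187, 194], [166, 189, 195], [173, 196, 203], [142, 166, 171], [120, 139, 145], [111, 128, 135], [96, 110, 116], [51, 68, 86], [55, 85, 117], [71, 110, 147], [50, 72, 97], [56, 83, 114], [59, 93, 125]]
[[102, 112, 115], [92, 100, 101], [85, 95, 97], [105, 120, 124], [134, 153, 158], [122, 141, 146], [140, 160, 166], [128, 145, 154], [122, 141, 145], [111, 126, 134], [100, 114, 119], [87, 102, 110], [71, 107, 139], [86, 133, 177], [51, 77, 105], [53, 83, 112], [64, 95, 128]]
```

Run:
```python
from h import *
i=cv2.imread("pics/c3.png")[:,450:]; j=cv2.imread("pics/c4.png")[:,390:]
a=i[0:300:,60:290]; b=j[0:225,60:230]
cv2.imwrite("pics/c5.png",np.hstack([cv2.resize(a,(400,520),interpolation=2),cv2.resize(b,(393,520),interpolation=2)]))
```

```text
(no output)
```

View pics/c5.png

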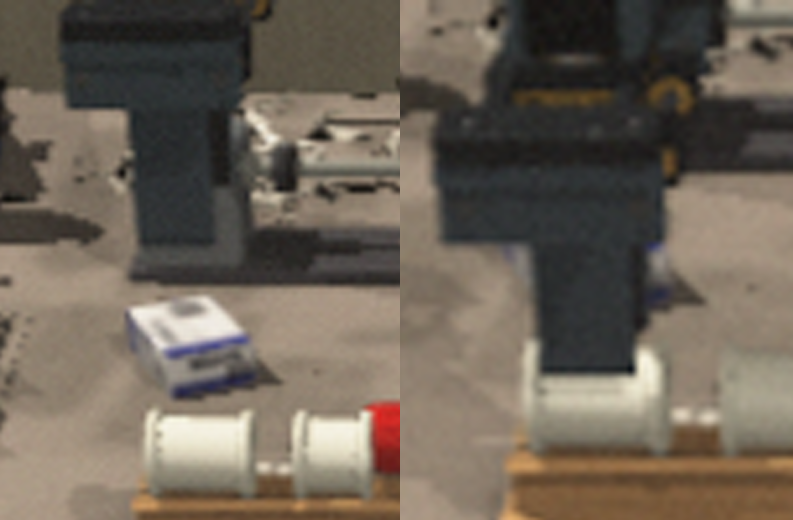

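Run:
```python
from h import *
f=lambda p:((proj("top",p)-[170,130])*3).round(0)
for z in(.118,.16,.2): print(z,f([[.6+a,.1305,z] for a in(-.038,.038)]))
s=telemetry.read_state(); print(s["joint_pos"],s["tcp_pos"])
# yellow/other
```

```text
0.118 [[214. 170.]
 [220.  72.]]
0.16 [[204. 157.]
 [210.  55.]]
0.2 [[193. 143.]
 [200.  37.]]
[ 2.57115459e-01  6.62650953e-01  1.44829699e+00 -2.69311900e-05
  1.03040443e+00 -1.35953760e+00] [0.60021691 0.21943513 0.05833519]
```

```bash
python3 -m pendant '[{"delta_pos":[0,0,0],"rotation":[0,0,0],"gripper":0.07},{"delta_pos":[0,0,0],"rotation":[0,0,0],"gripper":0.07},{"delta_pos":[0,0,0],"rotation":[0,0,0],"gripper":0.07},{"delta_pos":[0,0,-0.005],"rotation":[0,0,0],"gripper":0.07},{"delta_pos":[0,0,-0.01],"rotation":[0,0,0],"gripper":0.07},{"delta_pos":[0,0,-0.015],"rotation":[0,0,0],"gripper":0.07},{"delta_pos":[0,0,-0.02],"rotation":[0,0,0],"gripper":0.07},{"delta_pos":[0,0,-0.025],"rotation":[0,0,0],"gripper":0.07},{"delta_pos":[0,0,-0.025],"rotation":[0,0,0],"gripper":0.07},{"delta_pos":[0,0,-0.025],"rotation":[0,0,0],"gripper":0.07}]'
python3 - <<'E'
from h import *
v=vision.grab_frame("side")
cv2.imwrite("pics/c6.png",cv2.resize(v[180:270,250:350],None,fx=5,fy=5,interpolation=2)[:,:,::-1])
f=lambda p:((proj("side",p)-[250,180])*5).round(0)
y=.2195
for z in (.012,.033,.055,.075): print(z,f([[.6,y+.035,z],[.6,y+.049,z]]).tolist())
E
```

```text
time: 4.3
tcp_pos: [0.6001, 0.2194, 0.033]
ee_rot: [0.072, -3.141, 0.0]
contact_force: [0.0, -0.6, 0.3]
width: 0.0701
gripper_force: 0.0
0.012 [[184.0, 390.0], [179.0, 404.0]]
0.033 [[181.0, 353.0], [176.0, 367.0]]
0.055 [[179.0, 314.0], [174.0, 328.0]]
0.075 [[177.0, 279.0], [172.0, 292.0]]
```

View pics/c6.png

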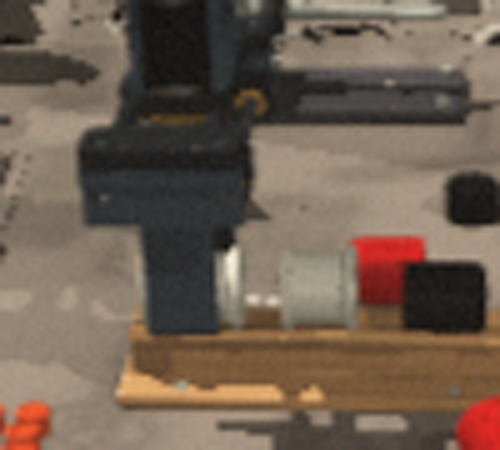

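```bash
python3 -m pendant '[{"delta_pos":[0,0,-0.006],"rotation":[0,0,0],"gripper":0.07},{"delta_pos":[0,0,-0.012],"rotation":[0,0,0],"gripper":0.07},{"delta_pos":[0,0,-0.017],"rotation":[0,0,0],"gripper":0.06},{"delta_pos":[0,0,-0.017],"rotation":[0,0,0],"gripper":0.045},{"delta_pos":[0,0,-0.017],"rotation":[0,0,0],"gripper":0.037},{"delta_pos":[0,0,-0.017],"rotation":[0,0,0],"gripper":0.035},{"delta_pos":[0,0,-0.017],"rotation":[0,0,0],"gripper":0.03},{"delta_pos":[0,0,-0.017],"rotation":[0,0,0],"gripper":0.03},{"delta_pos":[0,0,-0.017],"rotation":[0,0,0],"gripper":0.03},{"delta_pos":[0,0,-0.017],"rotation":[0,0,0],"gripper":0.03}]' 20
```

```text
time: 5.35
tcp_pos: [0.6007, 0.2176, 0.0172]
ee_rot: [-0.072, 3.14, -0.003]
contact_force: [-1.3, -16.5, 13.3]
width: 0.036
gripper_force: 20.0
```

```bash
python3 -m pendant '[{"delta_pos":[0,0,0],"rotation":[0,0,0],"gripper":0.045},{"delta_pos":[0,0,0],"rotation":[0,0,0],"gripper":0.045},{"delta_pos":[0,-0.003,0],"rotation":[0,0,0],"gripper":0.045},{"delta_pos":[0,-0.003,0],"rotation":[0,0,0],"gripper":0.045},{"delta_pos":[0,-0.003,0],"rotation":[0,0,0],"gripper":0.037},{"delta_pos":[0,-0.003,0],"rotation":[0,0,0],"gripper":0.035},{"delta_pos":[0,-0.003,0],"rotation":[0,0,0],"gripper":0.03},{"delta_pos":[0,-0.003,0],"rotation":[0,0,0],"gripper":0.03},{"delta_pos":[0,-0.003,0],"rotation":[0,0,0],"gripper":0.03},{"delta_pos":[0,-0.003,0],"rotation":[0,0,0],"gripper":0.03}]' 20
```

```text
time: 6.35
tcp_pos: [0.6002, 0.2164, 0.0161]
ee_rot: [-0.072, 3.141, 0.0]
contact_force: [-0.0, -0.5, 0.1]
width: 0.0359
gripper_force: 20.0
```

```bash
python3 -m pendant '[{"delta_pos":[0,0,0.04],"rotation":[0,0,0],"gripper":0.03},{"delta_pos":[0,0,0.08],"rotation":[0,0,0],"gripper":0.03},{"delta_pos":[-0.015,-0.035,0.08],"rotation":[0,0,0],"gripper":0.03},{"delta_pos":[-0.03,-0.075,0.08],"rotation":[0,0,-1.1],"gripper":0.03},{"delta_pos":[-0.045,-0.117,0.08],"rotation":[0,0,-1.1],"gripper":0.03},{"delta_pos":[-0.06,-0.16,0.08],"rotation":[0,0,-1.1],"gripper":0.03},{"delta_pos":[-0.076,-0.203,0.08],"rotation":[0,0,-1.1],"gripper":0.03},{"delta_pos":[-0.093,-0.246,0.08],"rotation":[0,0,-1.1],"gripper":0.03},{"delta_pos":[-0.11,-0.289,0.08],"rotation":[0,0,-1.1],"gripper":0.03},{"delta_pos":[-0.126,-0.332,0.08],"rotation":[0,0,-1.1],"gripper":0.03}]'
python3 -m pendant '[{"delta_pos":[-0.015,-0.035,0],"rotation":[0,0,0],"gripper":0.03},{"delta_pos":[-0.024,-0.059,0],"rotation":[0,0,0],"gripper":0.03},{"delta_pos":[-0.024,-0.059,-0.02],"rotation":[0,0,0],"gripper":0.03},{"delta_pos":[-0.024,-0.059,-0.04],"rotation":[0,0,0],"gripper":0.03},{"delta_pos":[-0.024,-0.059,-0.06],"rotation":[0,0,0],"gripper":0.03},{"delta_pos":[-0.024,-0.059,-0.07],"rotation":[0,0,0],"gripper":0.03},{"delta_pos":[-0.024,-0.059,-0.07],"rotation":[0,0,0],"gripper":0.03},{"delta_pos":[-0.024,-0.059,-0.07],"rotation":[0,0,0],"gripper":0.03},{"delta_pos":[-0.024,-0.059,-0.07],"rotation":[0,0,0],"gripper":0.03},{"delta_pos":[-0.024,-0.059,-0.07],"rotation":[0,0,0],"gripper":0.03}]'
python3 - <<'E'
from h import *
s=telemetry.read_state(); print(s["tcp_pos"],s["contact_force"],s["moment"])
t=vision.grab_frame("top");v=vision.grab_frame("side")
cv2.imwrite("pics/t7.png",t[:,:,::-1]);cv2.imwrite("pics/s7.png",v[:,:,::-1])
a=cv2.resize(t[150:260,340:410],None,fx=5,fy=5,interpolation=2);b=cv2.resize(v[150:230,280:370],None,fx=5,fy=5,interpolation=2)
c=np.zeros((550,800,3),np.uint8); c[:,:350]=a; c[:400,350:]=b
cv2.imwrite("pics/c7.png",c[:,:,::-1])
E
```

```text
time: 7.35
tcp_pos: [0.4733, -0.117, 0.0962]
ee_rot: [-0.042, 3.141, -0.0]
contact_force: [1.6, -1.0, -0.8]
width: 0.036
gripper_force: 20.0
time: 8.35
tcp_pos: [0.4506, -0.1748, 0.0269]
ee_rot: [-0.042, 3.14, -0.001]
contact_force: [-0.2, -0.9, -0.9]
width: 0.036
gripper_force: 20.0
[ 0.4506272 -0.1747645  0.0268523] [-0.21775399 -0.90003787 -0.85586499] [ 0.08707185  0.01543849 -0.04745753]
```

View pics/c7.png

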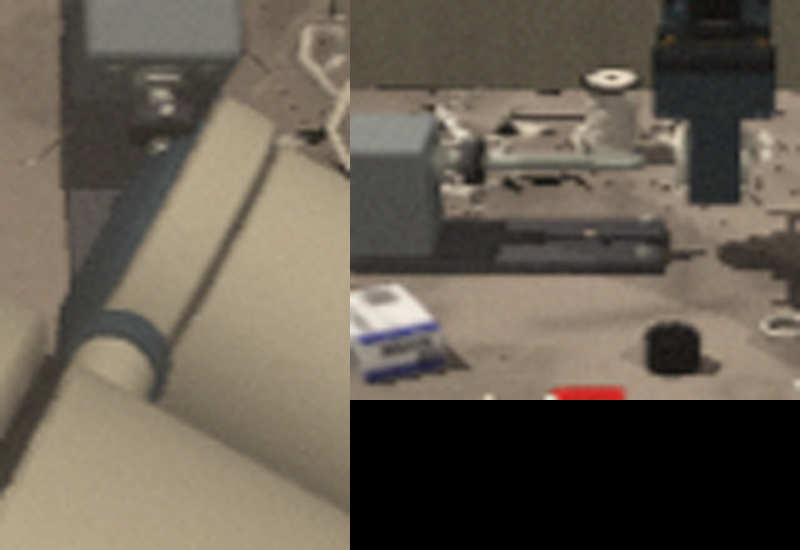

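```bash
python3 -m pendant '[{"delta_pos":[0.004,0,0],"rotation":[0,0,0],"gripper":0.03},{"delta_pos":[0.008,0,0],"rotation":[0,0,0],"gripper":0.03},{"delta_pos":[0.012,0,0],"rotation":[0,0,0],"gripper":0.03},{"delta_pos":[0.015,0,0],"rotation":[0,0,0],"gripper":0.03},{"delta_pos":[0.017,0,0],"rotation":[0,0,0],"gripper":0.03},{"delta_pos":[0.019,0,0],"rotation":[0,0,0],"gripper":0.03},{"delta_pos":[0.020,0.0005,0],"rotation":[0,0,0],"gripper":0.03},{"delta_pos":[0.021,0.0005,0],"rotation":[0,0,0],"gripper":0.03},{"delta_pos":[0.022,0.0005,0],"rotation":[0,0,0],"gripper":0.03},{"delta_pos":[0.023,0.0005,0],"rotation":[0,0,0],"gripper":0.03}]' 25
```

```text
time: 9.45
tcp_pos: [0.4732, -0.1741, 0.0261]
ee_rot: [0.042, -3.141, 0.0]
contact_force: [0.2, -0.2, -0.0]
width: 0.0361
gripper_force: 24.9
```

```bash
python3 -m pendant '[{"delta_pos":[0.001,0,0],"rotation":[0,0,0],"gripper":0.03},{"delta_pos":[0.002,0,0],"rotation":[0,0,0],"gripper":0.03},{"delta_pos":[0.003,0,0],"rotation":[0,0,0],"gripper":0.03},{"delta_pos":[0.004,0,0],"rotation":[0,0,0],"gripper":0.03},{"delta_pos":[0.005,0,0],"rotation":[0,0,0],"gripper":0.03},{"delta_pos":[0.006,0,0],"rotation":[0,0,0],"gripper":0.03},{"delta_pos":[0.006,0,0],"rotation":[0,0,0],"gripper":0.03},{"delta_pos":[0.006,0,0],"rotation":[0,0,0],"gripper":0.03},{"delta_pos":[0.006,0,0],"rotation":[0,0,0],"gripper":0.03},{"delta_pos":[0.006,0,0],"rotation":[0,0,0],"gripper":0.03}]'
```

```text
time: 10.45
tcp_pos: [0.479, -0.174, 0.0261]
ee_rot: [0.042, -3.141, -0.0]
contact_force: [-2.2, 1.8, -0.7]
width: 0.0356
gripper_force: 24.9
```

```bash
python3 -m pendant '[{"delta_pos":[0,0.0005,0],"rotation":[0,0,0],"gripper":0.03},{"delta_pos":[0,0.001,0],"rotation":[0,0,0],"gripper":0.03},{"delta_pos":[0.001,0.001,0],"rotation":[0,0,0],"gripper":0.03},{"delta_pos":[0.002,0.001,0],"rotation":[0,0,0],"gripper":0.03},{"delta_pos":[0.003,0.001,0],"rotation":[0,0,0],"gripper":0.03},{"delta_pos":[0.004,0.001,0],"rotation":[0,0,0],"gripper":0.03},{"delta_pos":[0.005,0.001,0],"rotation":[0,0,0],"gripper":0.03},{"delta_pos":[0.006,0.001,0],"rotation":[0,0,0],"gripper":0.03},{"delta_pos":[0.006,0.001,0],"rotation":[0,0,0],"gripper":0.03},{"delta_pos":[0.006,0.001,0],"rotation":[0,0,0],"gripper":0.03}]'
```

```text
time: 11.45
tcp_pos: [0.4854, -0.1732, 0.0261]
ee_rot: [-0.042, 3.141, -0.0]
contact_force: [-0.6, 0.6, -1.7]
width: 0.0361
gripper_force: 24.9
```

```bash
python3 -m pendant '[{"delta_pos":[0.0015,0.0002,0],"rotation":[0,0,0],"gripper":0.03},{"delta_pos":[0.003,0.0003,0],"rotation":[0,0,0],"gripper":0.03},{"delta_pos":[0.0045,0.0004,0],"rotation":[0,0,0],"gripper":0.03},{"delta_pos":[0.006,0.0005,0],"rotation":[0,0,0],"gripper":0.03},{"delta_pos":[0.0075,0.0006,0],"rotation":[0,0,0],"gripper":0.03},{"delta_pos":[0.009,0.0007,0],"rotation":[0,0,0],"gripper":0.03},{"delta_pos":[0.0105,0.0008,0],"rotation":[0,0,0],"gripper":0.03},{"delta_pos":[0.012,0.0008,0],"rotation":[0,0,0],"gripper":0.03},{"delta_pos":[0.0135,0.0009,0],"rotation":[0,0,0],"gripper":0.03},{"delta_pos":[0.015,0.001,0],"rotation":[0,0,0],"gripper":0.03}]'
```

```text
time: 12.45
tcp_pos: [0.5003, -0.1721, 0.0261]
ee_rot: [-0.042, 3.141, -0.0]
contact_force: [-3.6, -1.7, -0.7]
width: 0.0357
gripper_force: 24.9
```

```bash
python3 -m pendant '[{"delta_pos":[0.003,0,0],"rotation":[0,0,0],"gripper":0.03},{"delta_pos":[0.006,0,0],"rotation":[0,0,0],"gripper":0.03},{"delta_pos":[0.009,0.0001,0],"rotation":[0,0,0],"gripper":0.03},{"delta_pos":[0.012,0.0002,0],"rotation":[0,0,0],"gripper":0.03},{"delta_pos":[0.015,0.0002,0],"rotation":[0,0,0],"gripper":0.03},{"delta_pos":[0.018,0.0003,0],"rotation":[0,0,0],"gripper":0.03},{"delta_pos":[0.021,0.0003,0],"rotation":[0,0,0],"gripper":0.03},{"delta_pos":[0.024,0.0004,0],"rotation":[0,0,0],"gripper":0.03},{"delta_pos":[0.027,0.0004,0],"rotation":[0,0,0],"gripper":0.03},{"delta_pos":[0.03,0.0005,0],"rotation":[0,0,0],"gripper":0.03}]'
```

```text
time: 13.45
tcp_pos: [0.5304, -0.1716, 0.0261]
ee_rot: [0.042, -3.141, -0.0]
contact_force: [-3.5, -1.3, -2.1]
width: 0.0358
gripper_force: 24.9
```

```bash
python3 -m pendant '[{"delta_pos":[0.003,0,0],"rotation":[0,0,0],"gripper":0.03},{"delta_pos":[0.006,0.0001,0],"rotation":[0,0,0],"gripper":0.03},{"delta_pos":[0.009,0.0001,0],"rotation":[0,0,0],"gripper":0.03},{"delta_pos":[0.012,0.0002,0],"rotation":[0,0,0],"gripper":0.03},{"delta_pos":[0.015,0.0002,0],"rotation":[0,0,0],"gripper":0.03},{"delta_pos":[0.018,0.0003,0],"rotation":[0,0,0],"gripper":0.03},{"delta_pos":[0.021,0.0003,0],"rotation":[0,0,0],"gripper":0.03},{"delta_pos":[0.024,0.0004,0],"rotation":[0,0,0],"gripper":0.03},{"delta_pos":[0.027,0.0004,0],"rotation":[0,0,0],"gripper":0.03},{"delta_pos":[0.03,0.0005,0],"rotation":[0,0,0],"gripper":0.03}]'
python3 -m pendant '[{"delta_pos":[0.002,0,0],"rotation":[0,0,0],"gripper":0.03},{"delta_pos":[0.004,0.0001,0],"rotation":[0,0,0],"gripper":0.03},{"delta_pos":[0.006,0.0001,0],"rotation":[0,0,0],"gripper":0.03},{"delta_pos":[0.008,0.0002,0],"rotation":[0,0,0],"gripper":0.03},{"delta_pos":[0.010,0.0002,0],"rotation":[0,0,0],"gripper":0.03},{"delta_pos":[0.012,0.0003,0],"rotation":[0,0,0],"gripper":0.03},{"delta_pos":[0.013,0.0003,0],"rotation":[0,0,0],"gripper":0.03},{"delta_pos":[0.014,0.0003,0],"rotation":[0,0,0],"gripper":0.03},{"delta_pos":[0.014,0.0003,0],"rotation":[0,0,0],"gripper":0.03},{"delta_pos":[0.014,0.0003,0],"rotation":[0,0,0],"gripper":0.03}]'
```

```text
time: 14.45
tcp_pos: [0.5607, -0.1711, 0.0262]
ee_rot: [-0.042, 3.141, -0.0]
contact_force: [0.2, -0.3, -0.4]
width: 0.0359
gripper_force: 24.9
time: 15.45
tcp_pos: [0.5741, -0.1708, 0.0261]
ee_rot: [0.042, -3.141, -0.0]
contact_force: [-0.4, -0.3, -0.8]
width: 0.0355
gripper_force: 24.9
```

```bash
python3 -m pendant '[{"delta_pos":[0.001,0,0],"rotation":[0,0,0],"gripper":0.03},{"delta_pos":[0.002,0,0],"rotation":[0,0,0],"gripper":0.03},{"delta_pos":[0.003,0,0],"rotation":[0,0,0],"gripper":0.03},{"delta_pos":[0.004,0.0001,0],"rotation":[0,0,0],"gripper":0.03},{"delta_pos":[0.005,0.0001,0],"rotation":[0,0,0],"gripper":0.03},{"delta_pos":[0.005,0.0001,0],"rotation":[0,0,0],"gripper":0.03},{"delta_pos":[0.005,0.0001,0],"rotation":[0,0,0],"gripper":0.03},{"delta_pos":[0.005,0.0001,0],"rotation":[0,0,0],"gripper":0.03},{"delta_pos":[0.005,0.0001,0],"rotation":[0,0,0],"gripper":0.03},{"delta_pos":[0.005,0.0001,0],"rotation":[0,0,0],"gripper":0.03}]'
```

```text
time: 16.45
tcp_pos: [0.5791, -0.1707, 0.0261]
ee_rot: [0.042, -3.141, -0.0]
contact_force: [-0.1, 0.6, -0.2]
width: 0.0358
gripper_force: 24.9
```

```bash
python3 -m pendant '[{"delta_pos":[0.001,0,0],"rotation":[0,0,0],"gripper":0.03},{"delta_pos":[0.002,0,0],"rotation":[0,0,0],"gripper":0.03},{"delta_pos":[0.003,0,0],"rotation":[0,0,0],"gripper":0.03},{"delta_pos":[0.004,0.0001,0],"rotation":[0,0,0],"gripper":0.03},{"delta_pos":[0.005,0.0001,0],"rotation":[0,0,0],"gripper":0.03},{"delta_pos":[0.005,0.0001,0],"rotation":[0,0,0],"gripper":0.03},{"delta_pos":[0.005,0.0001,0],"rotation":[0,0,0],"gripper":0.03},{"delta_pos":[0.005,0.0001,0],"rotation":[0,0,0],"gripper":0.03},{"delta_pos":[0.005,0.0001,0],"rotation":[0,0,0],"gripper":0.03},{"delta_pos":[0.005,0.0001,0],"rotation":[0,0,0],"gripper":0.03}]'
```

```text
time: 17.45
tcp_pos: [0.5825, -0.1704, 0.0258]
ee_rot: [0.042, -3.138, -0.001]
contact_force: [-9.9, -1.1, 3.4]
width: 0.0355
gripper_force: 24.9
```

```bash
python3 -m pendant '[{"delta_pos":[0,0,0],"rotation":[0,0,0],"gripper":0.05},{"delta_pos":[0,0,0],"rotation":[0,0,0],"gripper":0.06},{"delta_pos":[0,0,0],"rotation":[0,0,0],"gripper":0.06},{"delta_pos":[-0.002,0,0.01],"rotation":[0,0,0],"gripper":0.06},{"delta_pos":[-0.002,0,0.035],"rotation":[0,0,0],"gripper":0.06},{"delta_pos":[-0.002,0,0.07],"rotation":[0,0,0],"gripper":0.06},{"delta_pos":[-0.01,0.03,0.09],"rotation":[0,0,0],"gripper":0.06},{"delta_pos":[-0.015,0.07,0.09],"rotation":[0,0,1.1],"gripper":0.06},{"delta_pos":[-0.02,0.11,0.09],"rotation":[0,0,1.1],"gripper":0.06},{"delta_pos":[-0.025,0.15,0.09],"rotation":[0,0,1.1],"gripper":0.06}]'
python3 - <<'E'
from h import *
v=cv2.imread("pics/s7.png")
for r in(178,182,186,189): print(r,v[r,340:376].mean(1).round().astype(int).tolist())
p=[.4506,-.1748]
print(proj("side",[[p[0]+d,p[1]+.018+.014,.065] for d in(-.016,.016)]),proj("side",[[p[0]+d,p[1]+e,.065] for d in(-.025,.025) for e in(0,.02)]))
v=vision.grab_frame("side");t=vision.grab_frame("top");cv2.imwrite("pics/s8.png",v[:,:,::-1]);cv2.imwrite("pics/t8.png",t[:,:,::-1])
E
```

```text
time: 18.45
tcp_pos: [0.559, -0.0193, 0.1172]
ee_rot: [-0.071, 3.139, -0.0]
contact_force: [0.7, 0.8, -1.0]
width: 0.0602
gripper_force: 0.0
178 [129, 120, 132, 152, 183, 203, 150, 89, 58, 42, 39, 36, 40, 41, 44, 40, 40, 45, 85, 104, 118, 128, 154, 179, 161, 121, 129, 141, 143, 144, 145, 143, 106, 122, 144, 142]
182 [69, 68, 76, 71, 74, 118, 128, 88, 48, 40, 41, 40, 43, 43, 41, 43, 44, 41, 120, 133, 125, 120, 147, 145, 139, 140, 140, 141, 141, 142, 136, 137, 80, 109, 139, 140]
186 [100, 117, 143, 142, 138, 116, 102, 75, 44, 44, 43, 45, 44, 40, 41, 42, 43, 43, 79, 103, 128, 95, 113, 138, 138, 133, 132, 131, 132, 131, 128, 123, 115, 117, 123, 122]
189 [131, 137, 138, 140, 141, 145, 138, 94, 45, 42, 43, 40, 41, 44, 41, 40, 42, 40, 98, 125, 94, 113, 131, 135, 138, 140, 138, 139, 128, 134, 104, 122, 142, 142, 141, 144]
[[356.79059131 184.38816607]
 [346.97556209 184.26745659]] [[359.7785036  181.06185845]
 [359.64256531 183.14636348]
 [344.74308336 180.88902017]
 [344.42067916 182.96379947]]
```

```bash
python3 -m pendant '[{"delta_pos":[-0.005,0.04,0],"rotation":[0,0,0],"gripper":0.065},{"delta_pos":[-0.01,0.08,0],"rotation":[0,0,0],"gripper":0.065},{"delta_pos":[-0.014,0.12,0],"rotation":[0,0,0],"gripper":0.065},{"delta_pos":[-0.018,0.16,0],"rotation":[0,0,0],"gripper":0.065},{"delta_pos":[-0.022,0.2,0],"rotation":[0,0,0],"gripper":0.065},{"delta_pos":[-0.025,0.225,0],"rotation":[0,0,0],"gripper":0.065},{"delta_pos":[-0.025,0.234,-0.01],"rotation":[0,0,0],"gripper":0.065},{"delta_pos":[-0.025,0.234,-0.03],"rotation":[0,0,0],"gripper":0.065},{"delta_pos":[-0.025,0.234,-0.05],"rotation":[0,0,0],"gripper":0.065},{"delta_pos":[-0.025,0.234,-0.06],"rotation":[0,0,0],"gripper":0.065}]'
python3 -m pendant '[{"delta_pos":[0,0,-0.015],"rotation":[0,0,0],"gripper":0.065},{"delta_pos":[0,0,-0.03],"rotation":[0,0,0],"gripper":0.065},{"delta_pos":[0,0,-0.04],"rotation":[0,0,0],"gripper":0.06},{"delta_pos":[0,0,-0.04],"rotation":[0,0,0],"gripper":0.05},{"delta_pos":[0,0,-0.04],"rotation":[0,0,0],"gripper":0.046},{"delta_pos":[0,0,-0.04],"rotation":[0,0,0],"gripper":0.044},{"delta_pos":[0,0,-0.04],"rotation":[0,0,0],"gripper":0.042},{"delta_pos":[0,0,-0.04],"rotation":[0,0,0],"gripper":0.04},{"delta_pos":[0,0,-0.04],"rotation":[0,0,0],"gripper":0.038},{"delta_pos":[0,0,-0.04],"rotation":[0,0,0],"gripper":0.038}]' 20
```

```text
time: 19.55
tcp_pos: [0.5337, 0.2123, 0.0546]
ee_rot: [0.071, -3.139, 0.001]
contact_force: [0.2, 0.5, -0.2]
width: 0.0655
gripper_force: 0.0
time: 20.55
tcp_pos: [0.5346, 0.2138, 0.0169]
ee_rot: [-0.072, 3.14, 0.001]
contact_force: [-2.2, 4.8, 7.2]
width: 0.043
gripper_force: 20.0
```

```bash
python3 -m pendant '[{"delta_pos":[0,0,0],"rotation":[0,0,0],"gripper":0.05},{"delta_pos":[0,0,0],"rotation":[0,0,0],"gripper":0.05},{"delta_pos":[0,0.001,0],"rotation":[0,0,0],"gripper":0.05},{"delta_pos":[0,0.001,0],"rotation":[0,0,0],"gripper":0.046},{"delta_pos":[0,0.001,0],"rotation":[0,0,0],"gripper":0.044},{"delta_pos":[0,0.001,0],"rotation":[0,0,0],"gripper":0.042},{"delta_pos":[0,0.001,0],"rotation":[0,0,0],"gripper":0.04},{"delta_pos":[0,0.001,0],"rotation":[0,0,0],"gripper":0.038},{"delta_pos":[0,0.001,0],"rotation":[0,0,0],"gripper":0.038},{"delta_pos":[0,0.001,0],"rotation":[0,0,0],"gripper":0.038}]'
python3 - <<'E'
from h import *
s=telemetry.read_state(); print(s["width"],s["tcp_pos"],s["ee_rot"],s["moment"])
v=vision.grab_frame("side"); cv2.imwrite("pics/s9.png",v[:,:,::-1])
for r in range(224,250,4): print(r,v[r,296:332].mean(1).round().astype(int).tolist())
p=s["tcp_pos"]
print(proj("side",[[p[0]+d,p[1]+.022+.014,.05] for d in(-.016,.016)]),proj("side",[[p[0]+d,p[1]+.01,.065] for d in(-.018,.018)]))
E
```

```text
time: 21.55
tcp_pos: [0.5342, 0.2144, 0.0161]
ee_rot: [0.072, -3.141, 0.0]
contact_force: [0.5, -1.2, 0.8]
width: 0.0431
gripper_force: 20.0
0.04314304253201978 [0.53417188 0.21437912 0.01611412] [ 7.20230916e-02 -3.14074291e+00  6.25907212e-05] [-0.06364386 -0.02390941 -0.01414946]
224 [42, 44, 44, 47, 45, 46, 43, 43, 45, 46, 49, 49, 47, 45, 43, 48, 45, 46, 45, 45, 44, 43, 44, 47, 47, 44, 45, 43, 45, 48, 54, 112, 144, 146, 150, 148]
228 [49, 49, 51, 53, 52, 52, 49, 49, 50, 52, 52, 51, 54, 52, 48, 51, 55, 51, 54, 51, 51, 47, 53, 56, 51, 48, 57, 59, 54, 50, 51, 79, 97, 97, 100, 101]
232 [106, 104, 108, 106, 110, 117, 120, 122, 120, 103, 65, 46, 44, 44, 44, 44, 47, 45, 45, 47, 47, 52, 50, 51, 80, 78, 78, 79, 78, 76, 67, 65, 57, 60, 59, 45]
236 [113, 114, 122, 125, 129, 128, 128, 125, 126, 114, 75, 44, 48, 47, 46, 46, 43, 49, 52, 51, 48, 50, 50, 51, 95, 89, 60, 60, 61, 56, 57, 60, 60, 58, 47, 30]
240 [136, 153, 158, 168, 178, 157, 132, 172, 198, 174, 104, 54, 41, 43, 42, 43, 45, 50, 51, 50, 51, 50, 48, 54, 68, 64, 49, 50, 53, 49, 50, 47, 50, 51, 38, 35]
244 [94, 100, 98, 99, 102, 103, 100, 100, 95, 94, 79, 53, 44, 46, 46, 51, 48, 51, 53, 50, 54, 51, 49, 50, 64, 87, 92, 86, 77, 81, 82, 80, 84, 85, 57, 32]
248 [82, 82, 81, 84, 82, 83, 85, 85, 82, 80, 74, 58, 52, 52, 53, 53, 53, 52, 49, 50, 47, 51, 51, 51, 52, 77, 90, 86, 87, 91, 90, 90, 98, 98, 100, 100]
[[318.58904947 244.77274545]
 [305.85367921 244.4280717 ]] [[320.31353548 234.67683535]
 [306.21219424 234.32996524]]
```

```bash
python3 -m pendant '[{"delta_pos":[0,0,0.04],"rotation":[0,0,0],"gripper":0.038},{"delta_pos":[0,0,0.08],"rotation":[0,0,0],"gripper":0.038},{"delta_pos":[-0.007,-0.035,0.08],"rotation":[0,0,0],"gripper":0.038},{"delta_pos":[-0.014,-0.075,0.08],"rotation":[0,0,-1.1],"gripper":0.038},{"delta_pos":[-0.022,-0.118,0.08],"rotation":[0,0,-1.1],"gripper":0.038},{"delta_pos":[-0.03,-0.162,0.08],"rotation":[0,0,-1.1],"gripper":0.038},{"delta_pos":[-0.038,-0.206,0.08],"rotation":[0,0,-1.1],"gripper":0.038},{"delta_pos":[-0.046,-0.25,0.08],"rotation":[0,0,-1.1],"gripper":0.038},{"delta_pos":[-0.054,-0.294,0.08],"rotation":[0,0,-1.1],"gripper":0.038},{"delta_pos":[-0.062,-0.338,0.08],"rotation":[0,0,-1.1],"gripper":0.038}]' 25
python3 -m pendant '[{"delta_pos":[-0.006,-0.03,0],"rotation":[0,0,0],"gripper":0.038},{"delta_pos":[-0.008,-0.05,0],"rotation":[0,0,0],"gripper":0.038},{"delta_pos":[-0.008,-0.05,-0.02],"rotation":[0,0,0],"gripper":0.038},{"delta_pos":[-0.008,-0.05,-0.04],"rotation":[0,0,0],"gripper":0.038},{"delta_pos":[-0.008,-0.05,-0.06],"rotation":[0,0,0],"gripper":0.038},{"delta_pos":[-0.008,-0.05,-0.07],"rotation":[0,0,0],"gripper":0.038},{"delta_pos":[-0.008,-0.05,-0.07],"rotation":[0,0,0],"gripper":0.038},{"delta_pos":[-0.008,-0.05,-0.07],"rotation":[0,0,0],"gripper":0.038},{"delta_pos":[-0.004,-0.05,-0.07],"rotation":[0,0,0],"gripper":0.038},{"delta_pos":[0,-0.05,-0.07],"rotation":[0,0,0],"gripper":0.038}]'
python3 -m pendant '[{"delta_pos":[0.002,0,0],"rotation":[0,0,0],"gripper":0.038},{"delta_pos":[0.004,0,0],"rotation":[0,0,0],"gripper":0.038},{"delta_pos":[0.006,0.0001,0],"rotation":[0,0,0],"gripper":0.038},{"delta_pos":[0.008,0.0002,0],"rotation":[0,0,0],"gripper":0.038},{"delta_pos":[0.009,0.0002,0],"rotation":[0,0,0],"gripper":0.038},{"delta_pos":[0.010,0.0002,0],"rotation":[0,0,0],"gripper":0.038},{"delta_pos":[0.011,0.0003,0],"rotation":[0,0,0],"gripper":0.038},{"delta_pos":[0.012,0.0003,0],"rotation":[0,0,0],"gripper":0.038},{"delta_pos":[0.013,0.0003,0],"rotation":[0,0,0],"gripper":0.038},{"delta_pos":[0.014,0.0003,0],"rotation":[0,0,0],"gripper":0.038}]'
```

```text
time: 22.6
tcp_pos: [0.4716, -0.1252, 0.0962]
ee_rot: [-0.042, 3.141, 0.0]
contact_force: [0.4, -0.4, -0.7]
width: 0.0429
gripper_force: 25.0
time: 23.6
tcp_pos: [0.473, -0.1738, 0.0269]
ee_rot: [-0.042, 3.14, -0.001]
contact_force: [-0.8, 0.7, -0.2]
width: 0.0428
gripper_force: 25.0
time: 24.6
tcp_pos: [0.4858, -0.1731, 0.026]
ee_rot: [0.042, -3.14, -0.001]
contact_force: [-3.1, 0.6, -0.5]
width: 0.0432
gripper_force: 25.0
```

```bash
python3 -m pendant '[{"delta_pos":[0.001,0,0],"rotation":[0,0,0],"gripper":0.038},{"delta_pos":[0.002,0,0],"rotation":[0,0,0],"gripper":0.038},{"delta_pos":[0.003,0.0001,0],"rotation":[0,0,0],"gripper":0.038},{"delta_pos":[0.004,0.0001,0],"rotation":[0,0,0],"gripper":0.038},{"delta_pos":[0.005,0.0001,0],"rotation":[0,0,0],"gripper":0.038},{"delta_pos":[0.006,0.0002,0],"rotation":[0,0,0],"gripper":0.038},{"delta_pos":[0.007,0.0002,0],"rotation":[0,0,0],"gripper":0.038},{"delta_pos":[0.008,0.0002,0],"rotation":[0,0,0],"gripper":0.038},{"delta_pos":[0.009,0.0002,0],"rotation":[0,0,0],"gripper":0.038},{"delta_pos":[0.010,0.0003,0],"rotation":[0,0,0],"gripper":0.038}]'
```

```text
time: 25.6
tcp_pos: [0.4963, -0.173, 0.0261]
ee_rot: [-0.042, 3.141, -0.0]
contact_force: [-2.0, 0.9, -0.1]
width: 0.0432
gripper_force: 25.0
```

```bash
python3 -m pendant '[{"delta_pos":[0.003,0.0001,0],"rotation":[0,0,0],"gripper":0.038},{"delta_pos":[0.006,0.0002,0],"rotation":[0,0,0],"gripper":0.038},{"delta_pos":[0.009,0.0003,0],"rotation":[0,0,0],"gripper":0.038},{"delta_pos":[0.012,0.0003,0],"rotation":[0,0,0],"gripper":0.038},{"delta_pos":[0.015,0.0004,0],"rotation":[0,0,0],"gripper":0.038},{"delta_pos":[0.018,0.0005,0],"rotation":[0,0,0],"gripper":0.038},{"delta_pos":[0.021,0.0006,0],"rotation":[0,0,0],"gripper":0.038},{"delta_pos":[0.024,0.0006,0],"rotation":[0,0,0],"gripper":0.038},{"delta_pos":[0.027,0.0007,0],"rotation":[0,0,0],"gripper":0.038},{"delta_pos":[0.03,0.0008,0],"rotation":[0,0,0],"gripper":0.038}]'
python3 -m pendant '[{"delta_pos":[0.001,0,0],"rotation":[0,0,0],"gripper":0.038},{"delta_pos":[0.002,0,0],"rotation":[0,0,0],"gripper":0.038},{"delta_pos":[0.003,0.0001,0],"rotation":[0,0,0],"gripper":0.038},{"delta_pos":[0.004,0.0001,0],"rotation":[0,0,0],"gripper":0.038},{"delta_pos":[0.005,0.0001,0],"rotation":[0,0,0],"gripper":0.038},{"delta_pos":[0.006,0.0002,0],"rotation":[0,0,0],"gripper":0.038},{"delta_pos":[0.007,0.0002,0],"rotation":[0,0,0],"gripper":0.038},{"delta_pos":[0.008,0.0002,0],"rotation":[0,0,0],"gripper":0.038},{"delta_pos":[0.008,0.0002,0],"rotation":[0,0,0],"gripper":0.038},{"delta_pos":[0.008,0.0002,0],"rotation":[0,0,0],"gripper":0.038}]'
```

```text
time: 26.6
tcp_pos: [0.5265, -0.1722, 0.0261]
ee_rot: [-0.042, 3.141, -0.0]
contact_force: [-3.1, 0.2, -2.0]
width: 0.0428
gripper_force: 25.0
time: 27.6
tcp_pos: [0.5345, -0.172, 0.0262]
ee_rot: [-0.042, 3.141, -0.0]
contact_force: [-0.8, 1.2, -1.7]
width: 0.0429
gripper_force: 25.0
```

```bash
python3 -m pendant '[{"delta_pos":[0.0005,0,0],"rotation":[0,0,0],"gripper":0.038},{"delta_pos":[0.001,0,0],"rotation":[0,0,0],"gripper":0.038},{"delta_pos":[0.0015,0.0,0],"rotation":[0,0,0],"gripper":0.038},{"delta_pos":[0.002,0,0],"rotation":[0,0,0],"gripper":0.038},{"delta_pos":[0.0025,0,0],"rotation":[0,0,0],"gripper":0.038},{"delta_pos":[0.003,0,0],"rotation":[0,0,0],"gripper":0.038},{"delta_pos":[0.0035,0.0001,0],"rotation":[0,0,0],"gripper":0.038},{"delta_pos":[0.004,0.0001,0],"rotation":[0,0,0],"gripper":0.038},{"delta_pos":[0.0045,0.0001,0],"rotation":[0,0,0],"gripper":0.038},{"delta_pos":[0.005,0.0001,0],"rotation":[0,0,0],"gripper":0.038}]'
```

```text
time: 28.6
tcp_pos: [0.5375, -0.1715, 0.0258]
ee_rot: [0.042, -3.138, -0.001]
contact_force: [-12.4, -1.2, 2.5]
width: 0.0436
gripper_force: 25.0
```

```bash
python3 -m pendant '[{"delta_pos":[0,0,0],"rotation":[0,0,0],"gripper":0.05},{"delta_pos":[0,0,0],"rotation":[0,0,0],"gripper":0.06},{"delta_pos":[0,0,0],"rotation":[0,0,0],"gripper":0.06},{"delta_pos":[-0.001,0,0.01],"rotation":[0,0,0],"gripper":0.06},{"delta_pos":[-0.002,0,0.035],"rotation":[0,0,0],"gripper":0.06},{"delta_pos":[-0.002,0,0.07],"rotation":[0,0,0],"gripper":0.06},{"delta_pos":[-0.008,0.03,0.09],"rotation":[0,0,0],"gripper":0.06},{"delta_pos":[-0.015,0.07,0.09],"rotation":[0,0,1.0],"gripper":0.06},{"delta_pos":[-0.023,0.11,0.09],"rotation":[0,0,1.0],"gripper":0.06},{"delta_pos":[-0.031,0.15,0.09],"rotation":[0,0,1.0],"gripper":0.06}]'
python3 -m pendant '[{"delta_pos":[-0.007,0.04,0],"rotation":[0,0,0],"gripper":0.06},{"delta_pos":[-0.014,0.08,0],"rotation":[0,0,0],"gripper":0.06},{"delta_pos":[-0.021,0.12,0],"rotation":[0,0,0],"gripper":0.06},{"delta_pos":[-0.028,0.16,0],"rotation":[0,0,0],"gripper":0.06},{"delta_pos":[-0.035,0.2,0],"rotation":[0,0,0],"gripper":0.06},{"delta_pos":[-0.04,0.225,0],"rotation":[0,0,0],"gripper":0.06},{"delta_pos":[-0.0405,0.2335,-0.01],"rotation":[0,0,0],"gripper":0.06},{"delta_pos":[-0.0405,0.2335,-0.03],"rotation":[0,0,0],"gripper":0.06},{"delta_pos":[-0.0405,0.2335,-0.045],"rotation":[0,0,0],"gripper":0.06},{"delta_pos":[-0.0405,0.2335,-0.055],"rotation":[0,0,0],"gripper":0.06}]'
python3 - <<'E'
from h import *
v=vision.grab_frame("side");cv2.imwrite("pics/s10.png",v[:,:,::-1]);t=vision.grab_frame("top");cv2.imwrite("pics/t10.png",t[:,:,::-1])
a=cv2.resize(t[150:260,340:410],None,fx=5,fy=5,interpolation=2);b=cv2.resize(v[160:215,290:380],None,fx=5,fy=5,interpolation=2);d=cv2.resize(v[205:260,290:380],None,fx=5,fy=5,interpolation=2)
c=np.zeros((550,800,3),np.uint8); c[:,:350]=a; c[:275,350:]=b; c[275:,350:]=d
cv2.imwrite("pics/c10.png",c[:,:,::-1])
E
```

```text
time: 29.6
tcp_pos: [0.5081, -0.0206, 0.1172]
ee_rot: [-0.068, 3.139, -0.0]
contact_force: [-0.3, -0.2, 0.1]
width: 0.06
gripper_force: 0.0
time: 30.6
tcp_pos: [0.4675, 0.2109, 0.0601]
ee_rot: [0.069, -3.14, 0.001]
contact_force: [0.7, -0.1, -0.6]
width: 0.0603
gripper_force: 0.0
```

View pics/c10.png

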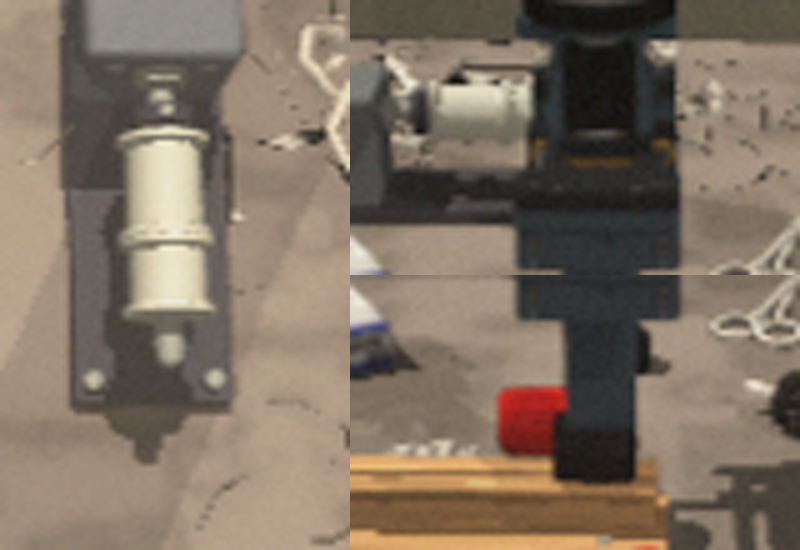

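```bash
python3 -m pendant '[{"delta_pos":[0.003,0,-0.02],"rotation":[0,0,0],"gripper":0.06},{"delta_pos":[0.003,0,-0.035],"rotation":[0,0,0],"gripper":0.06},{"delta_pos":[0.003,0,-0.05],"rotation":[0,0,0],"gripper":0.055},{"delta_pos":[0.003,0,-0.05],"rotation":[0,0,0],"gripper":0.045},{"delta_pos":[0.003,0,-0.05],"rotation":[0,0,0],"gripper":0.038},{"delta_pos":[0.003,0,-0.05],"rotation":[0,0,0],"gripper":0.036},{"delta_pos":[0.003,0,-0.05],"rotation":[0,0,0],"gripper":0.034},{"delta_pos":[0.003,0,-0.05],"rotation":[0,0,0],"gripper":0.032},{"delta_pos":[0.003,0,-0.05],"rotation":[0,0,0],"gripper":0.03},{"delta_pos":[0.003,0,-0.05],"rotation":[0,0,0],"gripper":0.03}]' 20
```

```text
time: 31.7
tcp_pos: [0.4713, 0.2121, 0.0122]
ee_rot: [-0.069, 3.139, 0.001]
contact_force: [-3.0, 4.7, 9.3]
width: 0.036
gripper_force: 20.0
```

```bash
python3 -m pendant '[{"delta_pos":[0,0,0],"rotation":[0,0,0],"gripper":0.043},{"delta_pos":[0,0,0],"rotation":[0,0,0],"gripper":0.043},{"delta_pos":[0,0.001,0],"rotation":[0,0,0],"gripper":0.043},{"delta_pos":[0,0.001,0],"rotation":[0,0,0],"gripper":0.038},{"delta_pos":[0,0.001,0],"rotation":[0,0,0],"gripper":0.036},{"delta_pos":[0,0.001,0],"rotation":[0,0,0],"gripper":0.034},{"delta_pos":[0,0.001,0],"rotation":[0,0,0],"gripper":0.032},{"delta_pos":[0,0.001,0],"rotation":[0,0,0],"gripper":0.03},{"delta_pos":[0,0.001,0],"rotation":[0,0,0],"gripper":0.03},{"delta_pos":[0,0.001,0],"rotation":[0,0,0],"gripper":0.03}]'
```

```text
time: 32.7
tcp_pos: [0.4707, 0.2126, 0.0112]
ee_rot: [-0.069, 3.141, -0.0]
contact_force: [-0.9, -2.6, 2.7]
width: 0.0357
gripper_force: 20.0
```

```bash
python3 -m pendant '[{"delta_pos":[0,0,0.04],"rotation":[0,0,0],"gripper":0.03},{"delta_pos":[0,0,0.08],"rotation":[0,0,0],"gripper":0.03},{"delta_pos":[-0.005,-0.035,0.08],"rotation":[0,0,0],"gripper":0.03},{"delta_pos":[-0.0105,-0.075,0.08],"rotation":[0,0,-1.0],"gripper":0.03},{"delta_pos":[-0.0155,-0.118,0.08],"rotation":[0,0,-1.0],"gripper":0.03},{"delta_pos":[-0.0155,-0.162,0.08],"rotation":[0,0,-1.0],"gripper":0.03},{"delta_pos":[-0.0155,-0.206,0.08],"rotation":[0,0,-1.0],"gripper":0.03},{"delta_pos":[-0.0155,-0.25,0.08],"rotation":[0,0,-1.0],"gripper":0.03},{"delta_pos":[-0.0155,-0.294,0.08],"rotation":[0,0,-1.0],"gripper":0.03},{"delta_pos":[-0.0155,-0.337,0.08],"rotation":[0,0,-1.0],"gripper":0.03}]' 25
python3 -m pendant '[{"delta_pos":[0,-0.03,0],"rotation":[0,0,0],"gripper":0.03},{"delta_pos":[0,-0.05,0],"rotation":[0,0,0],"gripper":0.03},{"delta_pos":[0,-0.05,-0.02],"rotation":[0,0,0],"gripper":0.03},{"delta_pos":[0,-0.05,-0.04],"rotation":[0,0,0],"gripper":0.03},{"delta_pos":[0,-0.05,-0.055],"rotation":[0,0,0],"gripper":0.03},{"delta_pos":[0,-0.05,-0.065],"rotation":[0,0,0],"gripper":0.03},{"delta_pos":[0,-0.05,-0.065],"rotation":[0,0,0],"gripper":0.03},{"delta_pos":[0,-0.05,-0.065],"rotation":[0,0,0],"gripper":0.03},{"delta_pos":[0.004,-0.05,-0.065],"rotation":[0,0,0],"gripper":0.03},{"delta_pos":[0.008,-0.05,-0.065],"rotation":[0,0,0],"gripper":0.03}]'
python3 -m pendant '[{"delta_pos":[0.002,0,0],"rotation":[0,0,0],"gripper":0.03},{"delta_pos":[0.004,0,0],"rotation":[0,0,0],"gripper":0.03},{"delta_pos":[0.006,0.0001,0],"rotation":[0,0,0],"gripper":0.03},{"delta_pos":[0.007,0.0002,0],"rotation":[0,0,0],"gripper":0.03},{"delta_pos":[0.008,0.0002,0],"rotation":[0,0,0],"gripper":0.03},{"delta_pos":[0.009,0.0002,0],"rotation":[0,0,0],"gripper":0.03},{"delta_pos":[0.010,0.0003,0],"rotation":[0,0,0],"gripper":0.03},{"delta_pos":[0.011,0.0003,0],"rotation":[0,0,0],"gripper":0.03},{"delta_pos":[0.012,0.0003,0],"rotation":[0,0,0],"gripper":0.03},{"delta_pos":[0.013,0.0003,0],"rotation":[0,0,0],"gripper":0.03}]'
```

```text
time: 33.7
tcp_pos: [0.4549, -0.1261, 0.0911]
ee_rot: [-0.042, 3.141, 0.0]
contact_force: [0.2, 1.1, -0.9]
width: 0.0357
gripper_force: 25.0
time: 34.7
tcp_pos: [0.4639, -0.1746, 0.0268]
ee_rot: [-0.042, 3.14, -0.001]
contact_force: [1.2, -0.4, -0.2]
width: 0.0357
gripper_force: 25.0
time: 35.7
tcp_pos: [0.4762, -0.1741, 0.0261]
ee_rot: [0.042, -3.141, 0.0]
contact_force: [0.9, -0.6, -1.9]
width: 0.0357
gripper_force: 25.0
```

```bash
python3 -m pendant '[{"delta_pos":[0,0.0006,0],"rotation":[0,0,0],"gripper":0.03},{"delta_pos":[0.001,0.0007,0],"rotation":[0,0,0],"gripper":0.03},{"delta_pos":[0.002,0.0007,0],"rotation":[0,0,0],"gripper":0.03},{"delta_pos":[0.003,0.0007,0],"rotation":[0,0,0],"gripper":0.03},{"delta_pos":[0.004,0.0008,0],"rotation":[0,0,0],"gripper":0.03},{"delta_pos":[0.005,0.0008,0],"rotation":[0,0,0],"gripper":0.03},{"delta_pos":[0.006,0.0008,0],"rotation":[0,0,0],"gripper":0.03},{"delta_pos":[0.007,0.0009,0],"rotation":[0,0,0],"gripper":0.03},{"delta_pos":[0.008,0.0009,0],"rotation":[0,0,0],"gripper":0.03},{"delta_pos":[0.009,0.001,0],"rotation":[0,0,0],"gripper":0.03}]'
```

```text
time: 36.7
tcp_pos: [0.4852, -0.1731, 0.0261]
ee_rot: [0.042, -3.141, -0.0]
contact_force: [-1.4, -0.7, -0.6]
width: 0.0361
gripper_force: 25.0
```

```bash
python3 -m pendant '[{"delta_pos":[0.001,0,0],"rotation":[0,0,0],"gripper":0.03},{"delta_pos":[0.002,0,0],"rotation":[0,0,0],"gripper":0.03},{"delta_pos":[0.003,0.0001,0],"rotation":[0,0,0],"gripper":0.03},{"delta_pos":[0.004,0.0001,0],"rotation":[0,0,0],"gripper":0.03},{"delta_pos":[0.005,0.0001,0],"rotation":[0,0,0],"gripper":0.03},{"delta_pos":[0.006,0.0002,0],"rotation":[0,0,0],"gripper":0.03},{"delta_pos":[0.006,0.0002,0],"rotation":[0,0,0],"gripper":0.03},{"delta_pos":[0.006,0.0002,0],"rotation":[0,0,0],"gripper":0.03},{"delta_pos":[0.006,0.0002,0],"rotation":[0,0,0],"gripper":0.03},{"delta_pos":[0.006,0.0002,0],"rotation":[0,0,0],"gripper":0.03}]'
```

```text
time: 37.7
tcp_pos: [0.4913, -0.1729, 0.0262]
ee_rot: [-0.042, 3.141, -0.0]
contact_force: [1.0, 0.2, -1.2]
width: 0.0356
gripper_force: 25.0
```

```bash
python3 -m pendant '[{"delta_pos":[0.0005,0,0],"rotation":[0,0,0],"gripper":0.03},{"delta_pos":[0.001,0,0],"rotation":[0,0,0],"gripper":0.03},{"delta_pos":[0.0015,0.0,0],"rotation":[0,0,0],"gripper":0.03},{"delta_pos":[0.002,0,0],"rotation":[0,0,0],"gripper":0.03},{"delta_pos":[0.0025,0,0],"rotation":[0,0,0],"gripper":0.03},{"delta_pos":[0.003,0,0],"rotation":[0,0,0],"gripper":0.03},{"delta_pos":[0.0035,0.0001,0],"rotation":[0,0,0],"gripper":0.03},{"delta_pos":[0.004,0.0001,0],"rotation":[0,0,0],"gripper":0.03},{"delta_pos":[0.0045,0.0001,0],"rotation":[0,0,0],"gripper":0.03},{"delta_pos":[0.005,0.0001,0],"rotation":[0,0,0],"gripper":0.03}]'
```

```text
time: 38.7
tcp_pos: [0.4962, -0.1728, 0.0261]
ee_rot: [0.042, -3.141, -0.0]
contact_force: [-1.7, -0.4, -1.1]
width: 0.0355
gripper_force: 25.0
```

```bash
python3 -m pendant '[{"delta_pos":[0.0005,0,0],"rotation":[0,0,0],"gripper":0.03},{"delta_pos":[0.001,0,0],"rotation":[0,0,0],"gripper":0.03},{"delta_pos":[0.0015,0.0,0],"rotation":[0,0,0],"gripper":0.03},{"delta_pos":[0.002,0,0],"rotation":[0,0,0],"gripper":0.03},{"delta_pos":[0.0025,0,0],"rotation":[0,0,0],"gripper":0.03},{"delta_pos":[0.003,0,0],"rotation":[0,0,0],"gripper":0.03},{"delta_pos":[0.0035,0.0001,0],"rotation":[0,0,0],"gripper":0.03},{"delta_pos":[0.004,0.0001,0],"rotation":[0,0,0],"gripper":0.03},{"delta_pos":[0.004,0.0001,0],"rotation":[0,0,0],"gripper":0.03},{"delta_pos":[0.004,0.0001,0],"rotation":[0,0,0],"gripper":0.03}]'
```

```text
time: 39.7
tcp_pos: [0.4985, -0.1724, 0.0258]
ee_rot: [0.042, -3.138, -0.001]
contact_force: [-11.6, -2.3, 3.5]
width: 0.0354
gripper_force: 25.0
```

```bash
python3 -m pendant '[{"delta_pos":[0.0005,0,0],"rotation":[0,0,0],"gripper":0.03},{"delta_pos":[0.001,0,0],"rotation":[0,0,0],"gripper":0.03},{"delta_pos":[0.001,0.0,0],"rotation":[0,0,0],"gripper":0.03},{"delta_pos":[0.001,0,0],"rotation":[0,0,0],"gripper":0.03},{"delta_pos":[0.001,0,0],"rotation":[0,0,0],"gripper":0.03},{"delta_pos":[0.001,0,0],"rotation":[0,0,0],"gripper":0.03},{"delta_pos":[0.001,0,0],"rotation":[0,0,0],"gripper":0.03},{"delta_pos":[0.001,0,0],"rotation":[0,0,0],"gripper":0.03},{"delta_pos":[0.001,0,0],"rotation":[0,0,0],"gripper":0.03},{"delta_pos":[0.001,0,0],"rotation":[0,0,0],"gripper":0.03}]'
```

```text
time: 40.7
tcp_pos: [0.499, -0.1723, 0.0258]
ee_rot: [0.042, -3.138, -0.002]
contact_force: [-15.3, -3.1, 4.4]
width: 0.0354
gripper_force: 25.0
```

```bash
python3 -m pendant '[{"delta_pos":[0,0,0],"rotation":[0,0,0],"gripper":0.04},{"delta_pos":[0,0,0],"rotation":[0,0,0],"gripper":0.05},{"delta_pos":[0,0,0],"rotation":[0,0,0],"gripper":0.055},{"delta_pos":[0,0,0],"rotation":[0,0,0],"gripper":0.055},{"delta_pos":[-0.002,0,0.01],"rotation":[0,0,0],"gripper":0.055},{"delta_pos":[-0.002,0,0.04],"rotation":[0,0,0],"gripper":0.055},{"delta_pos":[-0.002,0,0.08],"rotation":[0,0,0],"gripper":0.055},{"delta_pos":[-0.01,0.03,0.1],"rotation":[0,0,0],"gripper":0.055},{"delta_pos":[-0.02,0.07,0.1],"rotation":[0,0,0],"gripper":0.055},{"delta_pos":[-0.03,0.11,0.1],"rotation":[0,0,0],"gripper":0.055}]'
python3 -m pendant '[{"delta_pos":[0,0.04,0],"rotation":[0,0,0],"gripper":0.055},{"delta_pos":[0,0.08,0],"rotation":[0,0,0],"gripper":0.055},{"delta_pos":[0,0.12,0],"rotation":[0,0,0],"gripper":0.055},{"delta_pos":[0,0.16,0],"rotation":[0,0,0],"gripper":0.055},{"delta_pos":[0,0.2,0],"rotation":[0,0,0],"gripper":0.055},{"delta_pos":[0,0.23,0],"rotation":[0,0,0],"gripper":0.055},{"delta_pos":[0,0.25,0],"rotation":[0,0,0],"gripper":0.055},{"delta_pos":[0,0.25,0],"rotation":[0,0,0],"gripper":0.055},{"delta_pos":[0,0.25,0],"rotation":[0,0,0],"gripper":0.055},{"delta_pos":[0,0.25,0],"rotation":[0,0,0],"gripper":0.055}]'
python3 - <<'E'
from h import *
t=vision.grab_frame("top");cv2.imwrite("pics/t11.png",t[:,:,::-1]);o=cv2.imread("pics/t10.png")
for r in range(172,232): print(r,int(o[r,372:375].mean()),t[r,364:384].mean(1).round().astype(int).tolist())
E
```

```text
time: 41.7
tcp_pos: [0.4712, -0.0619, 0.1276]
ee_rot: [-0.04, 3.139, -0.001]
contact_force: [1.0, 0.7, -0.6]
width: 0.0549
gripper_force: 0.0
time: 42.7
tcp_pos: [0.4711, 0.1865, 0.1264]
ee_rot: [-0.041, 3.141, -0.0]
contact_force: [-0.7, -0.2, -0.7]
width: 0.0556
gripper_force: 0.0
172 148 [72, 70, 77, 86, 88, 88, 90, 102, 145, 168, 128, 89, 88, 83, 76, 67, 66, 67, 81, 93]
173 80 [74, 71, 77, 83, 86, 84, 85, 84, 75, 78, 78, 90, 85, 83, 73, 64, 69, 65, 67, 83]
174 69 [77, 75, 77, 83, 77, 65, 67, 69, 69, 67, 65, 65, 71, 74, 69, 63, 67, 65, 66, 81]
175 185 [73, 75, 66, 81, 113, 129, 157, 188, 183, 183, 180, 179, 182, 168, 115, 86, 61, 62, 65, 81]
176 213 [110, 160, 197, 188, 198, 206, 204, 191, 194, 192, 191, 188, 198, 208, 202, 190, 160, 96, 62, 76]
177 118 [173, 175, 136, 119, 111, 109, 113, 118, 119, 119, 119, 116, 111, 106, 111, 118, 134, 119, 65, 76]
178 222 [131, 125, 122, 115, 152, 174, 161, 211, 217, 219, 218, 189, 163, 178, 114, 110, 104, 88, 66, 77]
179 220 [122, 122, 114, 149, 188, 200, 208, 213, 216, 221, 219, 215, 211, 202, 168, 109, 95, 76, 65, 84]
180 220 [97, 130, 152, 
[... 4436 characters left out ...]
 65, 58, 57, 56, 58, 57, 58, 57, 60, 62, 60, 60, 58, 59, 58, 53, 73, 137, 168]
225 69 [68, 63, 61, 53, 58, 60, 56, 57, 59, 58, 62, 61, 58, 62, 58, 59, 59, 65, 136, 176]
226 69 [63, 62, 57, 54, 56, 57, 58, 60, 56, 54, 61, 62, 56, 56, 56, 57, 56, 63, 134, 170]
227 68 [67, 64, 59, 52, 54, 59, 59, 58, 61, 59, 59, 55, 59, 60, 59, 54, 55, 68, 112, 127]
228 67 [67, 65, 58, 54, 54, 56, 59, 58, 57, 58, 53, 58, 55, 54, 55, 53, 56, 61, 67, 83]
229 68 [69, 68, 64, 54, 56, 53, 56, 52, 54, 53, 56, 54, 55, 53, 56, 55, 55, 64, 87, 90]
230 68 [67, 64, 64, 62, 57, 53, 52, 53, 53, 56, 54, 55, 54, 55, 56, 58, 62, 67, 72, 71]
231 77 [72, 80, 78, 77, 74, 67, 66, 62, 64, 57, 61, 58, 68, 66, 67, 68, 73, 74, 73, 74]
```

```bash
python3 -c "
from bench import sign_off
print(sign_off())"
```

```text
the job is handed in; nothing more can be done
None
```

I loaded the spindle in order (long spool, short spool, black end cap) and pressed the cap home at about 15 N including the springs' drag. I then let go and handed the job in at about 43 s; the last picture shows no gaps, but gives no reading of the clamping force left after I let go.

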